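Slide the manifold cover aside and push the tagged valve handle shut

TASK

Push the white sliding cover of the valve manifold aside to the right as far as it goes, so that the two valve handles under it are bare. Then push the handle that carries the square tag plate round its quarter turn until it is fully shut, across its pipe. Only push with the fingertips, grip and lift nothing, and leave the other handle, the vial, the brass nut and the beaker where they are.

Things in the scene. Friction and masses are not known exactly. Their poses are not given: they have to be found in the camera images.
- manifold: fixed valve block: aluminium plate 130 x 380 x 12 mm, two steel rails along its long sides (tops 30 mm above the worktop), a grey blank deck on the right half (28 mm high), the valves on the left half. Origin on the worktop; spans x +-65 mm (brass pipe stubs to +-80), y -203..+178 mm. x points away from the robot, y left along the rails; turned up to 0.25 rad
- cover (a joint): how far the white cover has slid along the manifold's -y (right), m: 0 = over the valves, 0.195 = at its stop over the blank deck; starts at 0 to 0.02. Needs about 4 N, stays where left, cannot be lifted off. A hood 122 mm (x) x 175 mm (y), solid from 53 to 80 mm above the worktop (ribs to 82), with thin skirts 30 to 56 mm high at its two long sides only
- cover_push_face (a point): middle of the cover's flat left-hand end face (looking to the manifold's +y), 66.5 mm above the worktop; moves with the cover. The face is 122 mm wide, 27 mm high, its lower edge 53 mm above the worktop; fingertips that push it must stay above 50 mm or they catch the handles below
- tagged_lever (a joint): angle of the tagged valve's handle, rad: 0 = open, it points from its pivot along the manifold's -x (to the robot, in line with the pipe); turns clockwise seen from above; 1.571 = shut at its stop, pointing along the manifold's +y (left, across the pipe). Starts at 0 to 0.15. Needs about 0.06 N m, stays where left. Pressing on both its flanks at once counts as gripping
- tagged_pivot (a point): on the vertical turning axis of the tagged handle, at mid height of its bar, 40 mm above the worktop. It is at one of two places, 75 mm apart along the manifold's y: x 20 mm and y +135 or +60 mm in the manifold's frame. The brass valve body under the handle is 30 mm high (collar at the hub 32 mm)
- tagged_tip (a point): middle of the end of the tagged handle: dark steel bar 14 mm wide, 8 mm thick (36 to 44 mm above the worktop), reaching 46 mm from the pivot; on top lies the square tag plate of the same steel, 26 x 26 x 4 mm (44 to 48 mm above the worktop), its middle 31 mm from the pivot, standing out 6 mm beyond the bar on either side
- plain_lever (a joint): angle of the plain valve's handle, same meaning: 0 = open, 1.571 = shut; starts between 0 and 0.15 and must stay there
- plain_tip (a point): middle of the end of the plain handle: the same bar, 46 mm from its pivot, 40 mm above the worktop, without a tag plate
- plain_pivot (a point): on the turning axis of the plain handle, 40 mm above the worktop, at the other of the two places
- vial: loose brown sample vial, 29 mm across, 60 mm tall, standing behind the manifold, 25 mm or more from its plate. Origin at the middle of its foot
- nut: loose brass nut, 19 x 22 x 12 mm, lying behind the manifold. Origin at the middle of its underside
- small_beaker: loose clear beaker, 61 mm across, 68 mm tall, standing behind the manifold's right half. Origin at the middle of its foot
- monitor: fixed computer screen hanging at the right of the worktop, facing left: its slab is 510 mm wide (x 0.31 to 0.83 m), 325 mm tall, its lower edge 0.48 m above the worktop, at y about -0.52 m; forearm and wrist must pass in front of it (draw in before swinging left). Origin at the middle of its lower edge, 47 mm in front of the slab

How it is judged (in metres and radians):
On the way, in this order (a step that is already met when the one before it is completed fails the run):
1. the cover is pushed aside to within 12 mm of its stop (value of joint cover above 0.183 m), for 0.2 s.
2. the tagged handle is pushed shut to within 7 degrees of its stop (value of joint tagged_lever above 1.45 rad), for 0.2 s.
At the end, for the whole second after the job is handed in: The cover is aside within 15 mm of its stop, the tagged handle is shut within 7 degrees, the plain handle's end is within 8 mm of where it was, and vial, nut and beaker stand within 20 mm of where they were, upright (value of joint cover above 0.18 m and value of joint tagged_lever above 1.44 rad and distance of plain_tip from where it was at the start of the episode below 0.008 m and distance of each of vial, nut, small_beaker from where it was at the start of the episode below 0.02 m and angle between each of vial, small_beaker's own z axis and vertical below 0.3 rad); the robot touches nothing.
It fails at once if the tagged handle is gripped (pressed on both flanks at once) ((contact force between the fingers and tagged_lever_c1 above 2 N or contact force between the fingers and tagged_lever_c2 above 2 N) and (contact force between the fingers and tagged_lever_c3 above 2 N or contact force between the fingers and tagged_lever_c4 above 2 N)).
It fails at once if the plain handle is turned (distance of plain_tip from where it was at the start of the episode above 0.008 m).
It fails at once if the tagged handle is worked before the cover is aside (value of joint tagged_lever above 0.5 rad and value of joint cover below 0.15 m).
It fails at once if the vial, nut or beaker is lifted or shoved (distance of any of vial, nut, small_beaker from where it was at the start of the episode above 0.02 m).
It also fails if it takes over 58 s, if anything falls off the work surface, if the arm or the gripper's body presses on something with over 40 N, if the wrist force passes 120 N, or if a joint passes its speed limit or range.

ROBOT

A 7-joint arm with a two-finger parallel gripper is mounted at the origin on a cart in front of the work surface, level with it; the furniture and walls round the work are solid. World frame = base frame: x ahead of the robot, y to its left, z up, the work surface at z = 0. Lengths are in mm, angles in rad, forces in N, time in s.
With the tool pointing down it reaches from about 425 to 875 mm from the base axis. Payload 4.7 kg.
Tool frame: the origin (TCP) lies at the very end of the fingers, on their centre line; the grasp point (between the pads) lies 19 mm behind it; z points along the fingers, x is the direction in which the jaws open and shut, and the axes are right-handed (so a half turn about z gives the same grasp; the last joint's range is limited). The gripper opens to 85 mm and grips with 20 to 120 N. Pads are 22 mm wide; open, the fingers measure 114 mm over their backs; the gripper's body (76 mm by 85 mm) begins 54 mm behind the grasp point. The pads swing forward as they close: fully open they stand 13 mm farther back than shut.
Start: joints at [1.355, 0.321, -0.07, 1.45, 0.023, 1.371, -0.057], TCP at [148.036, -632.94, 198.849] pointing down, gripper open.
Joint ranges: [-2.86, 2.86], [-0.3, 2.09], [-1.38, 1.24], [0.06, 2.45], [-1.56, 4.7], [0.09, 2.05], [-2.69, 2.69]. Speed limits (rad/s): [2.57, 2.57, 3.14, 3.14, 3.14, 3.14, 3.14].

INTERFACE

Orientations are given as a 3x3 rotation matrix whose columns are the frame's x, y, z axes.
In Python, from bench import r, vision gives the robot as it stands.
- The arm moves only by the tool jog_arm, never from a script. Its argument "rows" is one flat list of numbers, 6 for each row, row after row: the shift along the world's x, y, z in units of 150 mm (1.0 is 150 mm), then the turn, a rotation vector about the world's x, y, z in units of 1.5 rad (1.0 is 1.5 rad). A call has 1 to 20 rows; each row is the pose to reach, as a shift and turn from the pose commanded when the call began; what a row does not reach only later rows make up. A row lasts 1/12 s, in which the tool goes at most 41.7 mm and 7.16 degrees, less where a joint would pass 70% of its speed; a pose out of reach is approached as far as the arm can. A call with a number of a shift or a turn outside -1 to 1 is refused whole. A call with a gripper value outside its range is refused whole. "jaw" is the closure, from 0 (fully open) to 1 (shut), set as the call begins (left out, the last holds). The fingers move at their own pace and stop on an object; "grip_force" is the grip in N (left out, the last holds). Time passes only in rows, so rows that repeat a pose let the fingers close. It gives the time, the measured TCP pose, the force and the opening at its end, in the units of the state.
- r.state(): the state, without advancing time (a new reading comes with each control period).
- vision.snapshot(name): name is "scene" or "top" or "wrist"; returns a dict with "img" (400x640x3 uint8, red, green, blue), "fovy" (degrees; the focal length in pixels is half the picture's height over the tangent of half this angle, whatever the lens; pixels are square), "cx", "cy" (the principal point, pixels), "world_to_cam" (4x4, takes a point from world to camera coordinates); the wrist camera has in their place "hand_eye" (4x4, takes a point from camera to tool coordinates, whose origin is the TCP and whose axes are the tool frame's). Camera axes: x right, y up, looking along -z (the intrinsics and any distortion apply to the point x, -y, -z); pixel columns grow to the right and rows downward; lengths in mm; the calibration is good to about 2 mm. The wrist camera is an equidistant fisheye: a pixel r from the principal point sees the ray r / f radians off the axis. A picture is of the moment at which its call begins: read the wrist's pose just before it. There is no depth.
- r.job_done(): hands the job in, once; it reports no verdict.
The state is a dict: "clock": time; "joint_pos": joint angles; "dq": joint speeds; "tau": joint torques, N m; "eef_pos": TCP position; "orientation": TCP orientation; "contact_force": force on the tool from outside, world axes, zero at the start; "ft_torque": the same for the moment, N m; "width": opening from 0.0 (shut) to 1.0 (fully open).
Only numpy, scipy, OpenCV 4.12 (cv2) and the standard library are available. Lean on these libraries where they do the work, as an engineer would, in place of code of your own. Each camera call takes 0.05 s, during which the arm holds its last target. There are 200 camera calls.

## Working session

There is one attempt and no reset: what is moved stays moved. The work goes in short steps, Python scripts to look and compute and a tool call to move; the robot and the scene stay as the last step left them, time stands still between calls to the robot, and variables do not carry over. Pictures are saved under pics/ and viewed, about 8 in all and at most 12, crops included, and the job is handed in when it is done.

Besides the shell and the picture viewer there is one more tool, called as name(argument=value, ...), one argument or row to a line, values as JSON. jog_arm: Moves the arm, as the interface text tells. Shifts and turns lie within -1 to 1; 1 stands for 150 mm of shift or 1.5 rad of turn. Its arguments: {"type":"object","properties":{"rows":{"type":"array"},"jaw":{"type":"number"},"grip_force":{"type":"number"}},"required":["rows"]}

```bash
mkdir -p pics; ls; cat > h.py <<'E'
import numpy as np,cv2
from bench import r,vision
def snap(n,f):
    s=vision.snapshot(n); cv2.imwrite('pics/'+f,s['img'][:,:,::-1]); np.savez('pics/'+f+'.npz',**{k:v for k,v in s.items()}); return s
E
python3 - <<'E'
from h import *
s=r.state(); print(s)
for n in('scene','top'):
    c=snap(n,n+'1.png'); print({k:v for k,v in c.items() if k!='img'})
E
```

```text
pics
{'clock': 0.0, 'joint_pos': array([ 1.35508989,  0.32180423, -0.07010517,  1.45166318,  0.0226387 ,
        1.37079358, -0.05691223]), 'dq': array([ 1.37276582e-03,  1.39032952e-06, -1.58198064e-03, -1.32673049e-04,
        1.70098826e-03,  1.15738668e-03, -1.00228597e-03]), 'tau': array([ 1.01300462e-03, -4.93580174e+01, -3.81217953e-01, -3.14334691e+01,
        1.31527681e-02,  1.13621054e-02,  9.57106288e-07]), 'eef_pos': array([ 147.87537971, -632.34817136,  197.74184897]), 'orientation': array([[ 2.27832549e-01, -9.73700171e-01, -5.53518350e-04],
       [-9.73698520e-01, -2.27833185e-01,  1.79774459e-03],
       [-1.87657406e-03,  1.29375267e-04, -9.99998231e-01]]), 'contact_force': array([ 0.33990809, -0.2710614 , -0.30037332]), 'ft_torque': array([-0.03102969,  0.02177496, -0.01930353]), 'width': 0.9998572204887735}
{'fovy': 50.07631577531961, 'cx': 320.4691666891718, 'cy': 200.09327479703333, 'world_to_cam': array([[-5.88993579e-01, -8.07858358e-01,  2.12470645e-02,
         2.03983862e+02],
       [ 4.06595850e-01, -2.73514746e-01,  8.71704938e-01,
        -5.26710468e+02],
       [-6.98402734e-01,  5.22067579e-01,  4.89570285e-01,
        -7.94022662e+02],
       [ 0.00000000e+00,  0.00000000e+00,  0.00000000e+00,
         1.00000000e+00]])}
{'fovy': 54.39648775827426, 'cx': 321.13741645548214, 'cy': 201.08658421981497, 'world_to_cam': array([[ 4.09723296e-02, -9.99159320e-01, -1.38631721e-03,
        -2.19395664e+02],
       [ 9.78850401e-01,  3.98611184e-02,  2.00656381e-01,
        -6.32118062e+02],
       [-2.00432433e-01, -9.57835656e-03,  9.79660704e-01,
        -1.31389745e+03],
       [ 0.00000000e+00,  0.00000000e+00,  0.00000000e+00,
         1.00000000e+00]])}
```

View pics/top1.png

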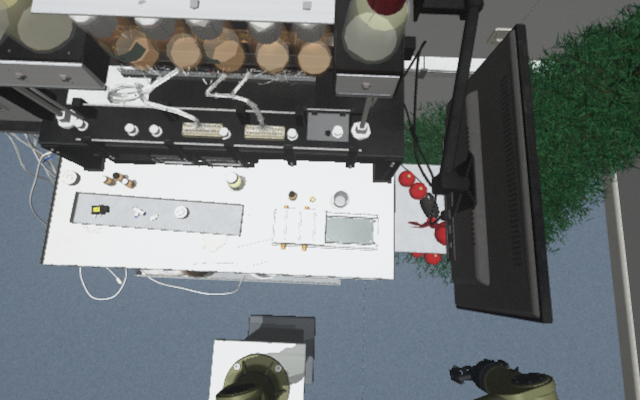

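View pics/scene1.png

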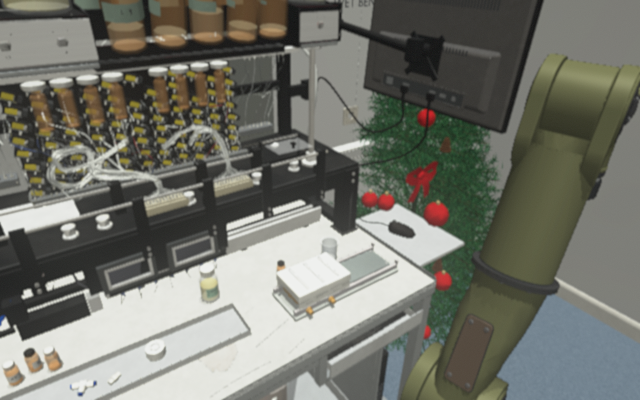

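```bash
python3 - <<'E'
import cv2
a=cv2.imread('pics/top1.png')[183:258,262:392]; cv2.imwrite('pics/tc.png',cv2.resize(a,None,fx=6,fy=6,interpolation=cv2.INTER_CUBIC))
a=cv2.imread('pics/scene1.png')[232:322,265:405]; cv2.imwrite('pics/sc.png',cv2.resize(a,None,fx=5,fy=5,interpolation=cv2.INTER_CUBIC))
E
```

```text
(no output)
```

View pics/tc.png

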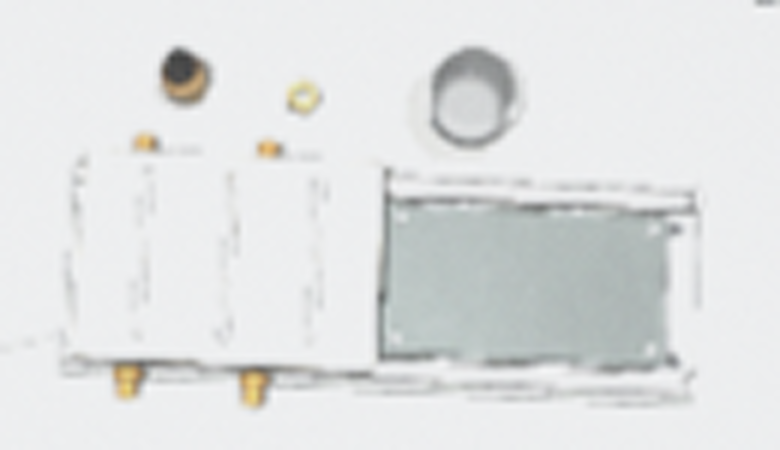

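View pics/sc.png

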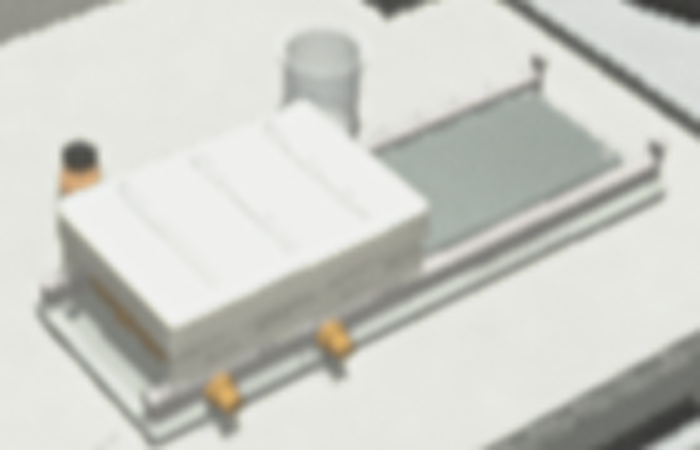

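```bash
cat >> h.py <<'E'
def proj(c,P):
    P=np.atleast_2d(P); W=c['world_to_cam']; p=P@W[:3,:3].T+W[:3,3]
    f=200/np.tan(np.radians(float(c['fovy']))/2)
    return np.c_[c['cx']-f*p[:,0]/p[:,2], c['cy']+f*p[:,1]/p[:,2]]
def tri(obs):
    from scipy.optimize import least_squares as L
    return L(lambda X:np.concatenate([(proj(c,X)-uv).ravel() for c,uv in obs]),[600,-200,30])
def w(m,P):
    P=np.atleast_2d(P);c,s=np.cos(m[2]),np.sin(m[2])
    return np.c_[m[0]+c*P[:,0]-s*P[:,1],m[1]+s*P[:,0]+c*P[:,1],P[:,2]]
E
python3 - <<'E'
from h import *
from scipy.optimize import least_squares as L
S=dict(np.load('pics/scene1.png.npz'));T=dict(np.load('pics/top1.png.npz'))
sp=lambda x,y:np.array([265+(x+.5)/5-.5,232+(y+.5)/5-.5]); tp=lambda x,y:np.array([262+(x+.5)/6-.5,183+(y+.5)/6-.5])
# (cam, pixel, fn of (cover c, zpipe) -> manifold pt)
F=[(S,sp(152,440),lambda c,z:(-65,178,6)),(S,sp(42,310),lambda c,z:(65,178,6)),
(S,sp(62,210),lambda c,z:(61,c,80)),(S,sp(172,332),lambda c,z:(-61,c,80)),(S,sp(428,205),lambda c,z:(-61,c-175,80)),(S,sp(300,103),lambda c,z:(61,c-175,80)),
(S,sp(660,193),lambda c,z:(-65,-203,6)),
(T,tp(127,395),lambda c,z:(-80,135,z)),(T,tp(254,403),lambda c,z:(-80,60,z)),(T,tp(146,134),lambda c,z:(80,135,z)),(T,tp(269,141),lambda c,z:(80,60,z)),
(T,tp(386,168),lambda c,z:(61,c-175,80)),(T,tp(377,360),lambda c,z:(-61,c-175,80)),(T,tp(690,400),lambda c,z:(-65,-203,12)),(T,tp(75,160),lambda c,z:(61,c,80))]
res=lambda v:np.concatenate([(proj(c,w(v,f(v[3],v[4])))-uv).ravel() for c,uv,f in F])
o=L(res,[650,-250,0,170,20],loss='soft_l1');print(o.x);print(res(o.x).reshape(-1,2).round(1))
print('face',w(o.x,[(61,o.x[3],66.5),(0,o.x[3],66.5),(-61,o.x[3],66.5)]))
print('piv',w(o.x,[(20,135,40),(20,60,40)]))
for n,a in dict(cov_lr=((S,sp(62,210)),(T,tp(75,160))),cov_rr=((S,sp(300,103)),(T,tp(386,168))),cov_rf=((S,sp(428,205)),(T,tp(377,360))),vialtop=((S,sp(79,150)),(T,tp(180,66))),beak=((S,sp(322,45)),(T,tp(475,90))),nut=None).items():
    if a: t=tri(a);print(n,t.x.round(1),t.cost.round(2))
np.save('m.npy',o.x)
E
```

```text
[ 5.47450415e+02 -1.98356800e+02  1.07514740e-03  1.67001399e+02
  2.92585085e+01]
[[ 1.6  0.8]
 [-1.3 -0.5]
 [-2.1 -1.5]
 [ 0.1 -1.3]
 [ 0.9 -0.3]
 [ 0.5 -1.2]
 [ 2.  -1.2]
 [-0.3  1.1]
 [-0.3  0.6]
 [-0.8  0.2]
 [-0.6 -0.1]
 [-1.5 -1.3]
 [-1.3  1.8]
 [ 0.8  0.2]
 [ 0.2 -1.9]]
face [[608.27082868 -31.28991308  66.5       ]
 [547.27086394 -31.35549706  66.5       ]
 [486.2708992  -31.42108104  66.5       ]]
piv [[ 567.3052586   -63.33537476   40.        ]
 [ 567.38589464 -138.33533142   40.        ]]
cov_lr [600.5 -32.2  79.7] 0.19
cov_rr [ 608.3 -208.4   74.1] 1.35
cov_rf [ 493.9 -210.4   72. ] 0.02
vialtop [666.3 -85.4  56. ] 0.18
beak [ 656.8 -260.4   68.7] 0.45
```

jog_arm(
  rows=[-0.15,0.4,0,0,0,0,-0.3,1,0,0,0,-0.15,-0.3,1,0,0,0,-0.15,-0.3,1,0,0,0,-0.15,-0.3,1,0,0,0,-0.15],
  jaw=1,
  grip_force=60,
)

```text
clock: 0.52
eef_pos: [101.1, -477.2, 198.0]
orientation: [[0.004, -1.0, -0.002], [-1.0, -0.004, 0.004], [-0.004, 0.002, -1.0]]
contact_force: [0.1, 0.2, -1.0]
width: 0.299
```

jog_arm(
  rows=[0.5,0.27,0,0,0,0,0.5,0.27,0,0,0,0,1,0.55,0,0,0,0,1,0.55,0,0,0,0,1,0.55,0,0,0,0],
)

```text
clock: 0.93
eef_pos: [260.8, -395.6, 199.0]
orientation: [[0.016, -1.0, 0.003], [-1.0, -0.016, 0.001], [-0.001, -0.003, -1.0]]
contact_force: [-0.2, 0.3, 1.0]
width: 0.005
```

jog_arm(
  rows=[0.5,0.45,0,0,0,0,0.5,0.45,0,0,0,0,1,1,0,0,0,0,1,1,0,0,0,0,1,1,0,0,0,0,1,1,0,0,0,0],
)

```text
clock: 1.43
eef_pos: [408.7, -243.1, 199.2]
orientation: [[0.017, -1.0, 0.003], [-1.0, -0.017, 0.003], [-0.003, -0.003, -1.0]]
contact_force: [1.1, -0.5, -0.4]
width: 0.003
```

jog_arm(
  rows=[0.3,1,0,0,0,0,0.3,1,0,0,0,0,0.3,1,0,0,0,0,0.3,1,0,0,0,0,0.3,1,0,0,0,0],
)

```text
clock: 1.85
eef_pos: [450.1, -92.9, 199.3]
orientation: [[0.016, -1.0, 0.002], [-1.0, -0.016, 0.002], [-0.002, -0.002, -1.0]]
contact_force: [0.3, 0.9, 0.8]
width: 0.001
```

jog_arm(
  rows=[0.3,0.9,0,0,0,0,0.3,0.9,0,0,0,0,0.3,0.9,0,0,0,0,0.6,0.9,0,0,0,0,0.6,0.9,0,0,0,0,0.6,0.9,0,0,0,0],
)

```text
clock: 2.35
eef_pos: [540.1, 36.0, 197.7]
orientation: [[0.008, -1.0, -0.001], [-1.0, -0.008, 0.004], [-0.004, 0.001, -1.0]]
contact_force: [-1.2, -0.2, -0.6]
width: -0.003
```

jog_arm(
  rows=[0.05,0,-0.4,0,0,0,0.05,0,-0.7,0,0,0,0.05,0,-0.8,0,0,0,0.05,0,-0.91,0,0,0,0.05,0,-0.91,0,0,0,0.05,0,-0.91,0,0,0],
)

```text
clock: 2.85
eef_pos: [544.6, 33.5, 62.0]
orientation: [[0.004, -1.0, -0.002], [-1.0, -0.004, -0.0], [0.0, 0.002, -1.0]]
contact_force: [0.7, -0.0, 0.2]
width: 0.003
```

```bash
python3 - <<'E'
from h import *
c=snap('scene','s2.png'); t=vision.snapshot('top')
a=cv2.resize(c['img'][200:330,240:400,::-1],None,fx=4,fy=4,interpolation=cv2.INTER_CUBIC)
cv2.imwrite('pics/s2c.png',a);print(r.state()['eef_pos'])
E
```

```text
[546.8370161   34.05280718  64.28666205]
```

View pics/s2c.png

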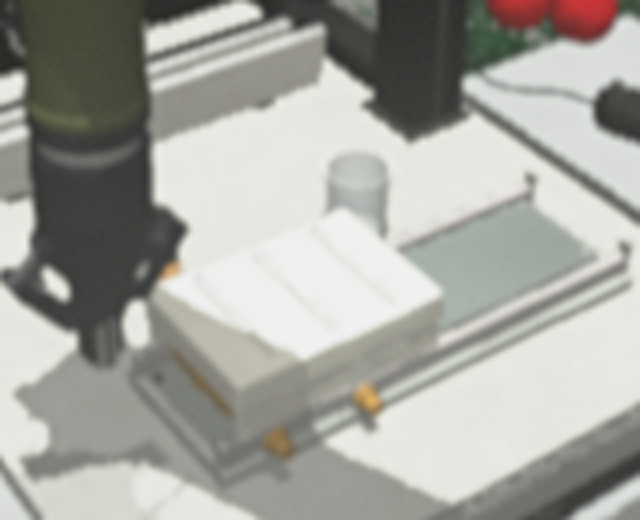

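jog_arm(
  rows=[0,-0.1,0,0,0,0,0,-0.2,0,0,0,0,0,-0.28,0,0,0,0,0,-0.34,0,0,0,0,0,-0.4,0,0,0,0,0,-0.46,0,0,0,0,0,-0.52,0,0,0,0,0,-0.58,0,0,0,0,0,-0.64,0,0,0,0,0,-0.7,0,0,0,0,0,-0.76,0,0,0,0,0,-0.82,0,0,0,0,0,-0.88,0,0,0,0,0,-0.94,0,0,0,0,0,-1,0,0,0,0],
)

```text
clock: 4.2
eef_pos: [545.5, -116.3, 62.3]
orientation: [[0.005, -1.0, -0.0], [-1.0, -0.005, -0.0], [0.0, 0.0, -1.0]]
contact_force: [0.1, -0.2, 0.1]
width: 0.001
```

```bash
python3 - <<'E'
from h import *
c=snap('scene','s3.png'); print(r.state()['contact_force'])
a=cv2.resize(c['img'][200:330,250:410,::-1],None,fx=4,fy=4,interpolation=cv2.INTER_CUBIC)
cv2.imwrite('pics/s3c.png',a)
E
```

```text
[-0.07728432 -1.72093246 -0.08634694]
```

View pics/s3c.png

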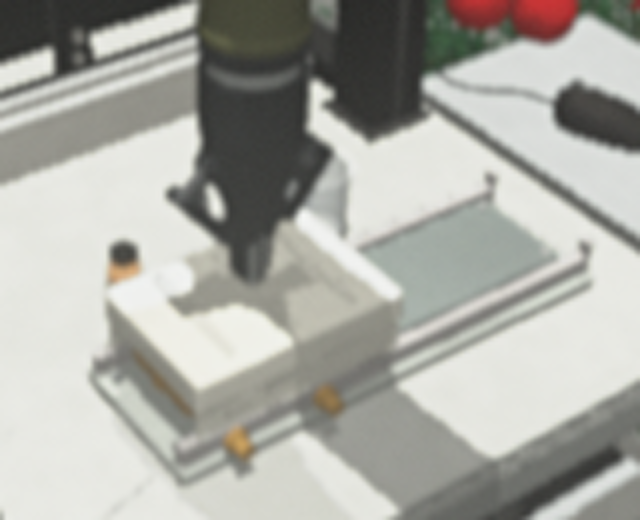

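```bash
python3 - <<'E'
from h import *
S=dict(np.load('pics/scene1.png.npz'))
for z in (62,82,100): print(z,(proj(S,[546,34,z])-[240,200])*4,(proj(S,[545.5,-116,z])-[250,200])*4)
print(r.state()['eef_pos'],r.state()['contact_force'])
E
```

```text
62 [[103.46734806 395.3349073 ]] [[250.21168364 311.77444794]]
82 [[102.2048652  372.07592901]] [[250.5611193  289.34791375]]
100 [[101.04956395 350.79157942]] [[250.88054203 268.84758855]]
[ 545.42427142 -118.9225215    62.21798241] [-0.07728432 -1.72093246 -0.08634694]
```

```bash
python3 - <<'E'
from h import *
st=r.state()
c=snap('wrist','w3.png'); t=snap('top','t3.png')
H=c['hand_eye'];print(H.round(3),c['fovy'],c['cx'],c['cy'],st['eef_pos'])
f=200/np.tan(np.radians(c['fovy']/2))
def wp(P):
    p=np.linalg.inv(H)@np.r_[P,1];v=np.array([p[0],-p[1],-p[2]]);th=np.arctan2(np.hypot(v[0],v[1]),v[2]);u=v[:2]/np.hypot(*v[:2]);return np.array([c['cx'],c['cy']])+f*th*u
for z in(-40,-20,0,20):print(z,wp([0,0,z]))
b=c['img'][:,:,::-1].copy(); 
a=cv2.resize(t['img'][170:260,255:395,::-1],None,fx=4,fy=4,interpolation=cv2.INTER_CUBIC)[:200]
cv2.imwrite('pics/w3c.png',np.vstack([b,np.hstack([a,np.zeros((200,640-a.shape[1],3),np.uint8)])]))
E
```

```text
[[   1.       0.       0.       0.718]
 [   0.      -0.956   -0.295  -75.276]
 [   0.       0.295   -0.956 -175.585]
 [   0.       0.       0.       1.   ]] 65.70646984690485 318.4415778555071 205.39171486534084 [ 545.42427142 -118.9225215    62.21798241]
-40 [317.07835928 269.74614078]
-20 [317.22723574 252.34148176]
0 [317.34932408 238.21551007]
20 [317.45084585 226.56671968]
```

View pics/w3c.png

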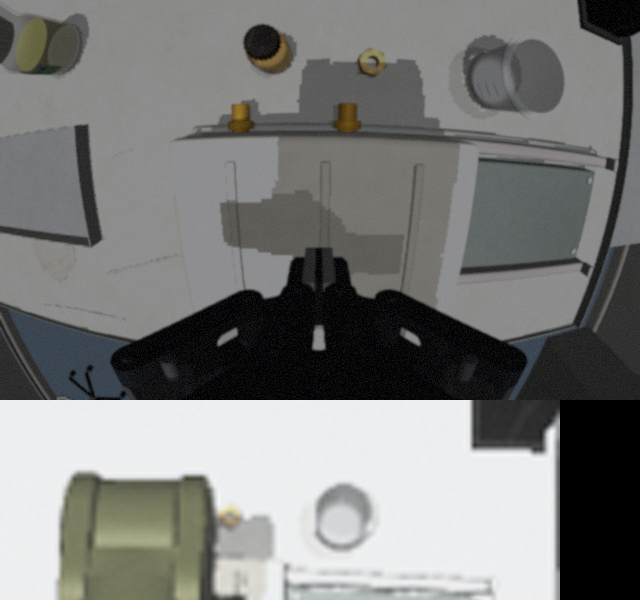

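```bash
cat >> h.py <<'E'
def wproj(c,st,P,dz=0):
    R=np.array(st['orientation']);p0=np.array(st['eef_pos'])+[0,0,dz];H=c['hand_eye']
    P=np.atleast_2d(P);q=(P-p0)@R;p=(q-H[:3,3])@H[:3,:3]
    v=p*[1,-1,-1];rh=np.hypot(v[:,0],v[:,1]);th=np.arctan2(rh,v[:,2]);f=200/np.tan(np.radians(float(c['fovy'])/2))
    return np.array([c['cx'],c['cy']])+f*(th/rh)[:,None]*v[:,:2]
E
python3 - <<'E'
from h import *
from scipy.optimize import least_squares as L
m=np.load('m.npy');st=r.state();c=dict(np.load('pics/w3.png.npz'))
c0=m[3]
N=['cov lr','cov rr','stubL','stubR']
W=w(m,[(61,c0,80),(61,c0-175,80),(80,135,20),(80,60,20)])
O=np.array([(175,141),(459,143),(240,104),(347,103)])
for dz in(0,15,30):print(dz,wproj(c,st,W,dz).round(0).tolist())
# vial (top centre),nut,beaker 
V=np.array([[666.3,-85.4,58],[656.8,-260.4,68]])
print(wproj(c,st,V).round(),wproj(c,st,V,25).round(),'seen vial 263,37; beaker ~533,75')
# fit state position offset + m-yaw free
def res(v):
    s=dict(st);s['eef_pos']=st['eef_pos']+v[:3];return (wproj(c,s,W)-O).ravel()
o=L(res,[0,0,0]);print(o.x,o.fun.round(1))
E
```

```text
0 [[164.0, 142.0], [479.0, 143.0], [242.0, 105.0], [349.0, 104.0]]
15 [[175.0, 140.0], [467.0, 141.0], [247.0, 106.0], [347.0, 104.0]]
30 [[185.0, 137.0], [457.0, 138.0], [251.0, 106.0], [346.0, 105.0]]
[[264.  37.]
 [541.  75.]] [[270.  46.]
 [520.  77.]] seen vial 263,37; beaker ~533,75
[ 0.44808525 -2.91467515 18.15959192] [-1.8 -0.8  1.7 -2.5  4.4  2.4 -3.9  1.9]
```

jog_arm(
  rows=[0,0,-0.02,0,0,0,0,0,-0.03,0,0,0,0,0,-0.03,0,0,0],
)

```text
clock: 4.6
eef_pos: [545.2, -114.6, 57.3]
orientation: [[0.006, -1.0, -0.001], [-1.0, -0.006, 0.0], [-0.0, 0.001, -1.0]]
contact_force: [-0.3, -0.1, 0.8]
width: -0.003
```

jog_arm(
  rows=[0,0,-0.01,0,0,0,0,0,-0.02,0,0,0,0,0,-0.02,0,0,0],
)

```text
clock: 4.85
eef_pos: [545.3, -115.2, 54.5]
orientation: [[0.005, -1.0, -0.001], [-1.0, -0.005, 0.0], [-0.0, 0.001, -1.0]]
contact_force: [0.2, -0.5, -0.2]
width: 0.001
```

jog_arm(
  rows=[0,0,-0.01,0,0,0,0,0,-0.02,0,0,0,0,0,-0.02,0,0,0],
)

```text
clock: 5.1
eef_pos: [545.3, -115.4, 51.6]
orientation: [[0.005, -1.0, -0.0], [-1.0, -0.005, 0.0], [-0.0, 0.0, -1.0]]
contact_force: [-0.1, 0.3, -0.0]
width: 0.004
```

jog_arm(
  rows=[0,0,-0.01,0,0,0,0,0,-0.02,0,0,0,0,0,-0.02,0,0,0],
)

```text
clock: 5.35
eef_pos: [545.7, -115.5, 49.6]
orientation: [[0.005, -1.0, -0.0], [-1.0, -0.005, -0.001], [0.001, 0.0, -1.0]]
contact_force: [-0.8, 0.1, 4.0]
width: 0.002
```

jog_arm(
  rows=[0,0,0.2,0,0,0,0,0.1,0.2,0,0,0,0,1,0.2,0,0,0,0,1,0.2,0,0,0,0,1,0.2,0,0,0,0,1,0.2,0,0,0,0,1,0,0,0,0,0,1,-0.1,0,0,0,0,1,-0.1,0,0,0],
)

```text
clock: 6.1
eef_pos: [542.6, 34.6, 30.6]
orientation: [[0.006, -1.0, -0.006], [-1.0, -0.006, 0.0], [-0.0, 0.006, -1.0]]
contact_force: [-0.5, -1.0, 0.2]
width: 0.001
```

jog_arm(
  rows=[0,-0.1,0,0,0,0,0,-0.18,0,0,0,0,0,-0.24,0,0,0,0,0,-0.3,0,0,0,0,0,-0.36,0,0,0,0,0,-0.42,0,0,0,0,0,-0.48,0,0,0,0,0,-0.54,0,0,0,0,0,-0.6,0,0,0,0],
)

```text
clock: 6.85
eef_pos: [545.7, -55.3, 34.2]
orientation: [[0.006, -1.0, 0.0], [-1.0, -0.006, 0.001], [-0.001, -0.0, -1.0]]
contact_force: [-0.1, 4.1, 2.6]
width: -0.003
```

```bash
python3 - <<'E'
from h import *
st=r.state();c=snap('scene','s4.png'); print(st['contact_force'],st['eef_pos'])
a=cv2.resize(c['img'][200:330,250:410,::-1],None,fx=4,fy=4,interpolation=cv2.INTER_CUBIC)
cv2.imwrite('pics/s4c.png',a)
E
```

```text
[-0.05532834  4.07691048  2.60943539] [545.69274811 -55.29762732  34.17525739]
```

View pics/s4c.png

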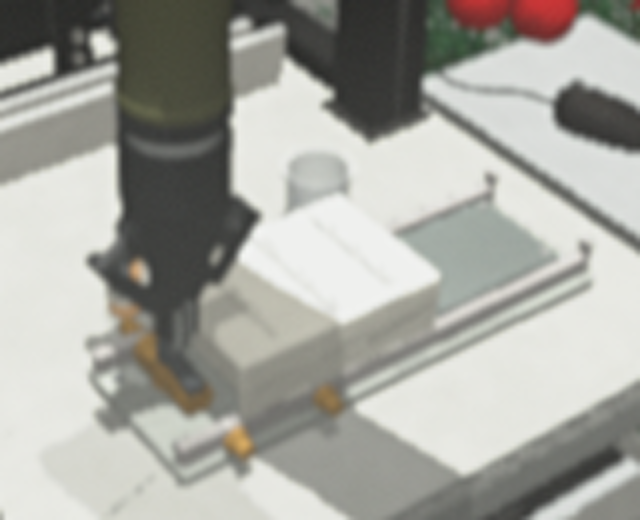

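jog_arm(
  rows=[0,-0.06,0,0,0,0,0,-0.12,0,0,0,0,0,-0.18,0,0,0,0,0,-0.24,0,0,0,0,0,-0.3,0,0,0,0,0,-0.36,0,0,0,0,0,-0.42,0,0,0,0,0,-0.48,0,0,0,0,0,-0.54,0,0,0,0,0,-0.6,0,0,0,0,0,-0.66,0,0,0,0,0,-0.72,0,0,0,0,0,-0.78,0,0,0,0,0,-0.84,0,0,0,0],
)

```text
clock: 8.07
eef_pos: [544.9, -182.3, 33.5]
orientation: [[0.005, -1.0, -0.001], [-1.0, -0.005, 0.0], [-0.0, 0.001, -1.0]]
contact_force: [-2.0, 4.7, 1.6]
width: -0.002
```

jog_arm(
  rows=[0,-0.02,0,0,0,0,0,-0.05,0,0,0,0,0,-0.07,0,0,0,0,0,-0.09,0,0,0,0,0,-0.1,0,0,0,0,0,-0.1,0,0,0,0],
)

```text
clock: 8.57
eef_pos: [545.4, -196.9, 33.6]
orientation: [[0.005, -1.0, -0.0], [-1.0, -0.005, -0.0], [0.0, 0.0, -1.0]]
contact_force: [-1.1, 1.5, -0.1]
width: -0.001
```

Still moving freely; continue slowly.

jog_arm(
  rows=[0,-0.02,0,0,0,0,0,-0.04,0,0,0,0,0,-0.06,0,0,0,0,0,-0.06,0,0,0,0,0,-0.06,0,0,0,0],
)

```text
clock: 8.98
eef_pos: [545.6, -204.5, 33.7]
orientation: [[0.005, -1.0, -0.0], [-1.0, -0.005, 0.001], [-0.001, 0.0, -1.0]]
contact_force: [-1.6, 4.7, -0.7]
width: -0.001
```

jog_arm(
  rows=[0,-0.02,0,0,0,0,0,-0.04,0,0,0,0,0,-0.04,0,0,0,0,0,-0.04,0,0,0,0],
)

```text
clock: 9.32
eef_pos: [545.5, -204.5, 33.7]
orientation: [[0.009, -1.0, -0.002], [-1.0, -0.009, 0.008], [-0.008, 0.002, -1.0]]
contact_force: [-3.7, 15.3, 3.5]
width: -0.0
```

jog_arm(
  rows=[0,0.1,0,0,0,0,0,0.15,0.3,0,0,0,0,0.3,0.6,0,0,0,0,0.3,0.9,0,0,0,-0.2,0.5,0.9,0,0,0,-0.2,0.5,0.9,0,0,0,-0.2,0.5,0.9,0,0,0,-0.2,0.5,0.9,0,0,0],
)

```text
clock: 9.98
eef_pos: [516.2, -138.2, 169.5]
orientation: [[0.004, -1.0, 0.002], [-1.0, -0.004, -0.004], [0.004, -0.002, -1.0]]
contact_force: [1.0, -0.5, 0.1]
width: -0.004
```

```bash
python3 - <<'E'
from h import *
st=r.state();c=snap('wrist','w5.png'); np.savez('pics/w5st.npz',**st);print(st['eef_pos'])
cv2.imwrite('pics/w5c.png',cv2.resize(c['img'][:,:,::-1],(800,500),interpolation=cv2.INTER_CUBIC))
E
```

```text
[ 516.16609625 -138.23819778  169.48919702]
```

View pics/w5c.png

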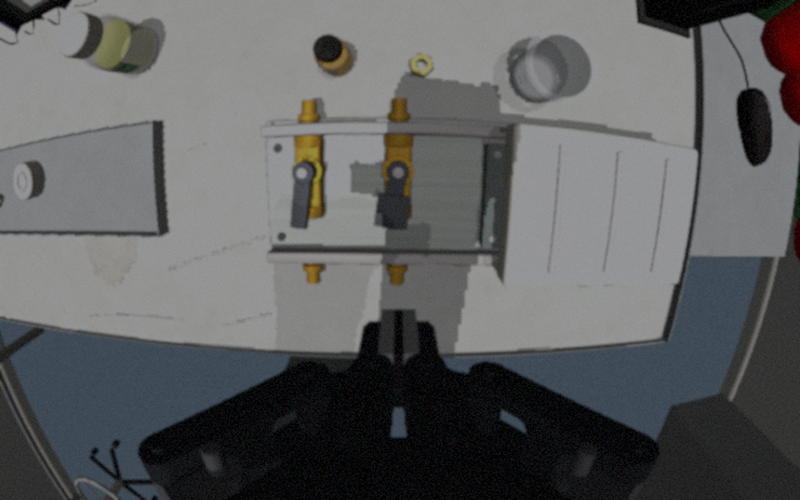

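```bash
python3 - <<'E'
from h import *
from scipy.optimize import least_squares as L
m=np.load('m.npy');c=dict(np.load('pics/w5.png.npz'));st=dict(np.load('pics/w5st.npz'))
print(m)
for n,u,z in[('tagpiv',(398,172),44),('tagtip',(395,227),46),('tag L',(380,210),48),('tag R',(411,212),48),('plainpiv',(304,173),44),('plaintip',(299,227),44),('cover rl',(516,124),80),('cover fl',(501,283),80),('stubR front',(398,282),29),('stubL front',(313,281),29),('stubR r',(400,99),29),('stubL r',(308,99),29)]:
    u=np.array(u)*.8
    o=L(lambda X:(wproj(c,st,[X[0],X[1],z])-u).ravel(),[550,-150]);print(n,o.x.round(1))
print(wproj(c,st,w(m,[(20,60,44),(20,135,44)]))/.8)
E
```

```text
[ 5.47450415e+02 -1.98356800e+02  1.07514740e-03  1.67001399e+02
  2.92585085e+01]
tagpiv [ 567.5 -139.1]
tagtip [ 524.1 -136.9]
tag L [ 538.1 -125.2]
tag R [ 536.6 -149.3]
plainpiv [567.8 -65. ]
plaintip [524.  -58.7]
cover rl [ 606.4 -220.7]
cover fl [ 489.5 -216.7]
stubR front [ 471.3 -139.5]
stubL front [471.7 -64.2]
stubR r [ 626.2 -140.6]
stubL r [628.2 -65.8]
[[396.99460699 172.18057804]
 [302.04424023 173.69216105]]
```

jog_arm(
  rows=[0,-0.2,-0.1,0,0,0,0.02,-0.31,-0.3,0,0,0,0.02,-0.29,-0.55,0,0,0,0.02,-0.29,-0.75,0,0,0,0.02,-0.29,-0.75,0,0,0,0.02,-0.29,-0.75,0,0,0,0.02,-0.29,-0.75,0,0,0],
)

```text
clock: 10.62
eef_pos: [519.8, -180.5, 57.3]
orientation: [[0.005, -1.0, 0.001], [-1.0, -0.005, -0.0], [0.0, -0.001, -1.0]]
contact_force: [-0.2, -0.6, 1.0]
width: -0.005
```

jog_arm(
  rows=[0,0,-0.1,0,0,0,0,0,-0.2,0,0,0,0,0,-0.26,0,0,0,0,0,-0.31,0,0,0,0,0,-0.31,0,0,0,0,0,-0.31,0,0,0],
)

```text
clock: 11.12
eef_pos: [519.2, -180.1, 10.6]
orientation: [[0.005, -1.0, 0.001], [-1.0, -0.005, -0.0], [0.0, -0.001, -1.0]]
contact_force: [0.1, 0.1, -0.2]
width: 0.002
```

```bash
python3 - <<'E'
from h import *
st=r.state();c=snap('scene','s6.png'); d=snap('wrist','w6.png');print(st['eef_pos'],st['contact_force'])
a=cv2.resize(c['img'][230:330,260:400,::-1],None,fx=4,fy=4,interpolation=cv2.INTER_CUBIC)
b=cv2.resize(d['img'][60:300,180:460,::-1],None,fx=2,fy=2)[:200*2]
b=cv2.resize(d['img'][110:285,180:460,::-1],(560,350));a=a[:250+0] if 0 else cv2.resize(a,(350,250))
cv2.imwrite('pics/s6c.png',np.vstack([b,np.hstack([a,np.zeros((250,210,3),np.uint8)])]))
E
```

```text
[ 519.15100372 -180.10147124   10.57396635] [ 0.14843915  0.12317975 -0.1630345 ]
```

View pics/s6c.png

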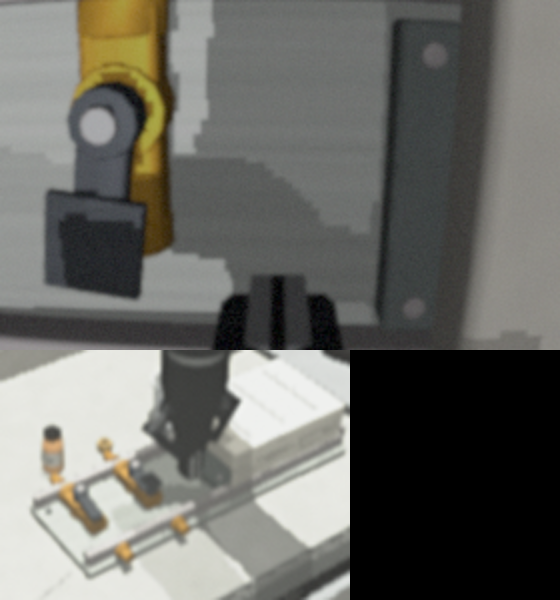

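jog_arm(
  rows=[0,0.06,0,0,0,0,0,0.12,0,0,0,0,-0.01,0.167,0,0,0,0,-0.02,0.2,0,0,0,0,-0.02,0.234,0,0,0,0,-0.01,0.26,0,0,0,0,-0.01,0.287,0,0,0,0,0,0.31,0,0,0,0,0.012,0.334,0,0,0,0,0.012,0.334,0,0,0,0],
)

```text
clock: 12.05
eef_pos: [520.0, -128.5, 9.6]
orientation: [[0.006, -1.0, -0.001], [-1.0, -0.006, 0.001], [-0.001, 0.001, -1.0]]
contact_force: [-2.3, -1.4, 0.8]
width: -0.002
```

jog_arm(
  rows=[0.033,0.053,0,0,0,0,0.067,0.087,0,0,0,0,0.107,0.113,0,0,0,0,0.13,0.12,0,0,0,0,0.15,0.123,0,0,0,0,0.15,0.123,0,0,0,0,0.15,0.123,0,0,0,0],
)

```text
clock: 12.63
eef_pos: [543.8, -111.5, 9.9]
orientation: [[0.005, -1.0, 0.002], [-1.0, -0.005, -0.0], [0.0, -0.002, -1.0]]
contact_force: [-0.2, 0.7, -0.5]
width: 0.005
```

jog_arm(
  rows=[0.015,0,0,0,0,0,0.025,0,0,0,0,0,0.025,0,0,0,0,0,0.025,0,0,0,0,0],
)

```text
clock: 12.97
eef_pos: [544.2, -111.6, 9.7]
orientation: [[0.004, -1.0, -0.005], [-1.0, -0.004, -0.0], [0.0, 0.005, -1.0]]
contact_force: [-8.9, 2.1, 5.1]
width: -0.001
```

jog_arm(
  rows=[0,0,0,0,0,0,0,0,0,0,0,0,-0.15,0,0,0,0,0,-0.2,0,0.05,0,0,0,-0.2,0,0.4,0,0,0,-0.2,0,0.7,0,0,0,-0.2,0,1,0,0,0,-0.2,0,1,0,0,0,-0.2,0,1,0,0,0,-0.2,0,1,0,0,0],
)

```text
clock: 13.8
eef_pos: [518.4, -112.8, 161.7]
orientation: [[0.004, -1.0, 0.005], [-1.0, -0.004, -0.003], [0.003, -0.005, -1.0]]
contact_force: [0.0, 0.4, -0.6]
width: -0.006
```

```bash
python3 - <<'E'
from h import *
st=r.state();c=snap('wrist','w7.png'); np.savez('pics/w7st.npz',**st);print(st['eef_pos'],st['contact_force'])
cv2.imwrite('pics/w7c.png',cv2.resize(c['img'][:,:,::-1],(800,500),interpolation=cv2.INTER_CUBIC))
E
```

```text
[ 518.36160563 -112.76705189  161.68276381] [ 0.01924175  0.42383956 -0.58392383]
```

View pics/w7c.png

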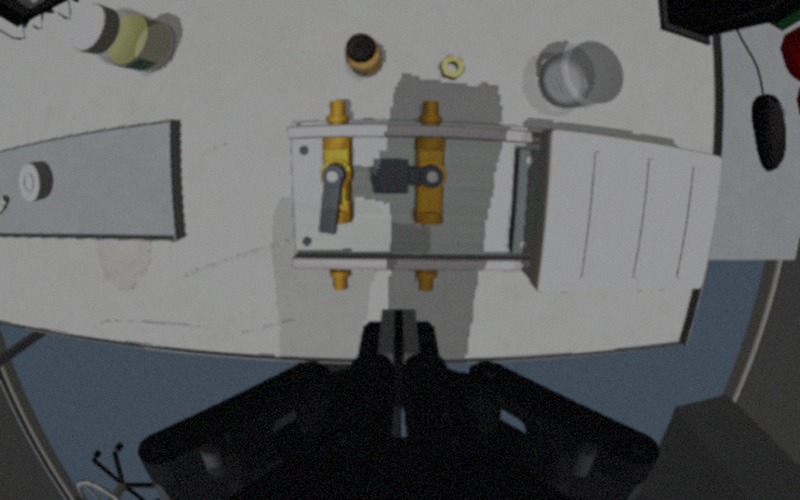

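```bash
python3 - <<'E'
from h import *
from scipy.optimize import least_squares as L
c=dict(np.load('pics/w7.png.npz'));st=dict(np.load('pics/w7st.npz'))
for n,u,z in[('tagpiv',(432,177),44),('tagtip',(373,176.5),48),('plainpiv',(334,176),44),('plaintip',(328,232),44),('cover rl',(549,129),80),('cover fl',(539,288),80)]:
    u=np.array(u)*.8
    print(n,L(lambda X:(wproj(c,st,[X[0],X[1],z])-u).ravel(),[550,-150]).x.round(1))
r.job_done();print(r.state()['clock'])
E
```

```text
tagpiv [ 567.1 -139.3]
tagtip [567.6 -94.9]
plainpiv [568.  -64.8]
plaintip [524.  -58.7]
cover rl [ 606.8 -217.3]
cover fl [ 490.5 -219.4]
the job is handed in; nothing more can be done
the job is handed in; nothing more can be done
```

The white cover is pushed right to its stop and the tagged handle (the right-hand valve, y +60) is shut. The job was handed in at about 14 s of the 58 s allowed, with no verdict reported.

- **Cover:** it stopped firmly, with 15 N on the fingertips and no further movement. In the last picture its left end is at y ≈ −218 mm, about 187 mm from where it started. That is consistent with the stop, allowing for its unknown starting slide.
- **Tagged handle:** it stopped firmly at 9 N. Its end is 44 mm straight to the left of its pivot and 0.5 mm off the line, so about 1.58 rad from open.
- **Plain handle:** its end measured (524.0, −58.7) mm both just after the cover was aside and at the end, so the tagged-handle push did not move it. It was hidden under the cover before that, so I have no earlier measurement.
- **Vial, nut and beaker:** they look upright and in place in the last picture. I checked them only by eye.
- **Robot:** clear of everything, with about 0 N on the tool.

**Fingertip offset:** the shut fingertips end about 30 mm behind the TCP position the robot reports. Because of this, my first push passed over the cover without moving it. I found the offset by touching the cover's top lightly (4 N) and corrected the heights for everything after that.

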